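# Fetch the bush from behind the tall fittings and file it in the sorting wheel

## Task

The short flanged brass bush stands at the back of the grey sample stand, behind two tall brass fittings: first move both tall fittings off the stand and stand them upright on the white inspection board, leaving the bush where it is meanwhile. Then bring the bush to the sorting wheel and set it down gently and upright in the round blue dish, after the wheel (it has a peg to turn it by) has been turned so that the round dish lies in line with the yellow pointer (leave the wheel so). Last, with the bush in the dish, put each tall fitting back upright on the stand exactly where it stood before.

Things in the scene. Friction and masses are not known exactly. Their poses are not given: they have to be found in the camera images.
- stand: Fixed grey plastic sample stand, slab 160 (x) x 200 (y) x 12 mm high; origin: centre of its underside. Seats are thin dark circles 60 mm across drawn on its top (no recess): two front ones, nearer the robot, at (-30, +45) and (-30, -45) mm in its frame, a back one at (+22, 0). The tall fittings start on the front seats, either way round, the bush on the back seat, each a few mm off centre.
- board: Fixed white inspection board with a brown wooden edge, 200 (x) x 170 (y) x 6 mm high, flat on the table, to the left or to the right of the stand (the wheel is on the other side). Origin: centre of its underside; yaw varies. Room for both tall fittings, for example at (+45, 0) and (-45, 0) mm in its frame.
- wheel_base: Fixed dark steel foot of the sorting wheel, origin on the table on the wheel's axis, yaw varies. Its small yellow pointer (20 mm high) lies at (-142, 0) mm in its frame, just outside the wheel's rim on the robot's side.
- wheel (a joint): Turn of the sorting wheel about its vertical axis, rad, counter-clockwise from above positive; 0: dish in line with the pointer. Range -1.6 to 1.6, starts at -1.15 to -0.5. Aluminium disc 240 mm across, top 20 mm above the table, with the round dish, two square blue bins 62 mm wide, 16 mm high (not wanted) and the peg. Turns easily (about 1 N at the peg), stays where left.
- dish (a point): Round blue dish fixed on the wheel, 70 mm from the axis (the target of the bush). Outer diameter 88 mm, inner diameter 82 mm, 16 mm high, inner floor 4 mm above this point. This point: centre of its underside, 20 mm above the table.
- peg (a point): Upright round black peg for turning the wheel, diameter 14 mm, 60 mm high, fixed on the wheel 100 mm from its axis, on the far side of the axis from the dish. This point: its foot, 20 mm above the table, so its top is 80 mm above the table; nothing else on the wheel is higher than 36 mm.
- coupling: Loose tall brass coupling, round: foot 46 mm across and 22 mm high, above it a plain tube 34 mm across to the top, 125 mm high in all, about 0.45 kg. Origin: centre of its underside, z up.
- manifold: Loose tall brass manifold, square: 36 x 36 mm, 115 mm high, plus a round stub 26 mm across on top (125 mm in all), about 0.5 kg. Round bosses 26 mm across stand out 6 mm on its +x and -x faces, centred 35 mm above the underside. Origin: centre of its underside, z up; its faces are along its x and y axes.
- bush: Loose short brass bush, round: flange 46 mm across and 6 mm thick at the bottom, barrel 34 mm across above it, 46 mm high in all, about 0.2 kg. Origin: centre of its underside, z up.
There are look-alikes about, which are no part of the job. What is shaped like the manifold but green is not meant.

How it is judged (in metres and radians):
On the way, in this order (a step that is already met when the one before it is completed fails the run):
1. both tall fittings stand released and upright on the inspection board, the bush not yet moved from its seat (x of coupling in the frame of board between -0.085 and 0.085 m and y of coupling in the frame of board between -0.072 and 0.072 m and z of coupling in the frame of board between 0 and 0.016 m and linear speed of each of coupling, manifold below 0.03 m/s and angle between each of coupling, manifold's own z axis and vertical below 0.12 rad and contact force between the fingers and coupling below 0.2 N and x of manifold in the frame of board between -0.085 and 0.085 m and y of manifold in the frame of board between -0.072 and 0.072 m and z of manifold in the frame of board between 0 and 0.016 m and contact force between the fingers and manifold below 0.2 N and distance of bush from where it was at the start of the episode below 0.02 m), for 0.2 s.
2. the bush stands released and upright in the round dish with the dish in line with the pointer, both tall fittings still on the board (horizontal distance between bush and dish below 0.022 m and z of bush in the frame of dish between 0 and 0.012 m and linear speed of each of bush, coupling, manifold below 0.03 m/s and angle between each of bush, coupling, manifold's own z axis and vertical below 0.12 rad and contact force between the fingers and bush below 0.2 N and value of joint wheel between -0.12 and 0.12 rad and x of coupling in the frame of board between -0.085 and 0.085 m and y of coupling in the frame of board between -0.072 and 0.072 m and z of coupling in the frame of board between 0 and 0.016 m and contact force between the fingers and coupling below 0.2 N and x of manifold in the frame of board between -0.085 and 0.085 m and y of manifold in the frame of board between -0.072 and 0.072 m and z of manifold in the frame of board between 0 and 0.016 m and contact force between the fingers and manifold below 0.2 N), for 0.2 s.
At the end, for the whole second after the job is handed in: Coupling and manifold each stand upright (tilt under 0.12 rad) within 15 mm of where they stood at the start; the bush stands upright on the floor of the round dish; the wheel is within 0.12 rad of having the dish at the pointer; all released and at rest (distance of each of coupling, manifold from where it was at the start of the episode below 0.015 m and linear speed of each of coupling, manifold, bush below 0.03 m/s and angle between each of coupling, manifold, bush's own z axis and vertical below 0.12 rad and contact force between the fingers and coupling below 0.2 N and contact force between the fingers and manifold below 0.2 N and horizontal distance between bush and dish below 0.022 m and z of bush in the frame of dish between 0 and 0.012 m and contact force between the fingers and bush below 0.2 N and value of joint wheel between -0.12 and 0.12 rad and velocity of joint wheel below 0.05 rad/s); the robot touches nothing.
It fails at once if the bush is put into the dish while the dish is not in line with the pointer (more than 0.2 rad off) (horizontal distance between bush and dish below 0.03 m and z of bush in the frame of dish below 0.014 m and (value of joint wheel below -0.2 rad or value of joint wheel above 0.2 rad)).
It fails at once if the bush is banged down on the wheel (more than 60 N) (contact force between bush and wheel_base above 60 N).
It also fails if it takes over 147 s, if anything falls off the work surface, if the arm or the gripper's body presses on something with over 40 N, if the wrist force passes 120 N, or if a joint passes its speed limit or range.

## Robot

A 6-joint arm with a two-finger parallel gripper is mounted at the origin on the work surface. World frame = base frame: x ahead of the robot, y to its left, z up, the work surface at z = 0. Lengths are in m, angles in degrees, forces in N, time in s.
With the tool pointing down it reaches from about 0.375 to 0.9 m from the base axis. Payload 3.1 kg.
Tool frame: the origin (TCP) lies on the centre line of the jaws, within the pads' length; the fingertips stand 17 mm ahead of it and the grasp point (between the pads) lies 2 mm behind it; z points along the fingers, y is the line along which they close (so a half turn about z gives the same grasp; the last joint's range is limited). The gripper opens to 87 mm and grips with 3 to 60 N. Pads are 19 mm wide; open, the fingers measure 117 mm over their backs; the gripper's body (75 mm by 190 mm) begins 51 mm behind the grasp point.
Start: joints at [-75.487, 30.224, 82.088, -0, 67.689, -10.227], TCP at [0.262, -0.568, 0.24] pointing down, gripper open.
Joint ranges: [-176.69, 176.69], [-43.24, 126.21], [12.49, 139.97], [-82, 262], [0, 151.66], [-163.58, 163.58]. Speed limits (degrees/s): [159.86, 159.86, 180, 180, 180, 180].

## Interface

Orientations are given as a 3x3 rotation matrix whose columns are the frame's x, y, z axes.
In Python, from rig import bot, imaging, finder gives the robot as it stands. The module is installed in compiled form; this text tells all that it offers.
- The arm moves only by the tool play_rows, never from a script. Its argument "motion" is a list that holds one entry, the list of rows, each a list of 6 numbers: the shift along the tool's x, y, z in m, then the turn, a rotation vector about the tool's x, y, z in degrees. In form: [[[dx, dy, dz, wx, wy, wz], ...]]. A call has 1 to 8 rows; each row is the pose to reach, as a shift and turn from the pose commanded when the call began, along the tool's axes at that moment; what a row does not reach only later rows make up. A row lasts 1/12 s, in which the tool goes at most 41.7 mm and 7.16 degrees, less where a joint would pass 70% of its speed; a pose out of reach is approached as far as the arm can. A call with a gripper value outside its range is refused whole. "fingers" is the finger opening in m, from 0 to 0.087, set as the call begins (left out, the last holds). The fingers move at their own pace and stop on an object; the grip force is fixed at half the most. Time passes only in rows, so rows that repeat a pose let the fingers close. It gives the time, the measured TCP pose, the force, the opening and the grip force at its end, in the units of the state.
- bot.read_state(): the state, without advancing time (a new reading comes with each control period).
- imaging.capture(name): name is "scene" or "top" or "wrist"; returns a dict with "frame" (480x640x3 uint8, red, green, blue), "camera_matrix" (3x3 intrinsics, pixels), "R" (3x3) and "t" (3): a world point X has camera coordinates R X + t. Camera axes: x right, y down, z forward; pixel columns grow to the right and rows downward; lengths in m; the calibration is good to about 2 mm. A picture is of the moment at which its call begins. There is no depth.
- bot.hand_in(): hands the job in; it is judged then, once.
Trained networks look in the newest picture that a camera, given by its name, has taken for a name from the list of things; names that differ only in an ending like _2 or _b are one class to them, and where a whole thing is asked for, a point or a joint stands for the part that bears it (a point fixed in the world has none). Each returns a list of dicts, best first, with "confidence" (0 to 1); they miss things now and then, are a little off and sometimes report something else, mostly with a low value. They report only what shows in the picture. A call takes as long as a camera call. They do not tell look-alikes from the thing itself.
- finder.recognise(camera, name): "at" ([x, y, z] in m, in world coordinates, good to about 4 mm: the middle of the surface that is visible of it).
- finder.outline_of(camera, name): "pixels" (480x640 bool, what is visible of it).
The state is a dict: "time_s": time; "joint_positions": joint angles; "qvel": joint speeds; "tau": joint torques, N m; "position": TCP position; "tcp_rot": TCP orientation; "force": force on the tool from outside, world axes, zero at the start; "moment": the same for the moment, N m; "opening": opening from 0.0 (shut) to 1.0 (fully open); "grasp_force": force on a finger pad.
Only numpy, scipy, OpenCV 4.12 (cv2) and the standard library are available. Lean on these libraries where they do the work, as an engineer would, in place of code of your own. Each camera call takes 0.05 s, during which the arm holds its last target. There are 200 camera calls.

## Working session

There is one attempt and no reset: what is moved stays moved. The work goes in short steps, Python scripts to look and compute and a tool call to move; the robot and the scene stay as the last step left them, time stands still between calls to the robot, and variables do not carry over. Pictures are saved under pics/ and viewed, at most 14 in all, crops included, and the job is handed in when it is done.

Besides the shell and the picture viewer there is one more tool, called after "Emit:" by a JSON object that holds its "method" and its "body", one argument or row to a line. play_rows: Moves the arm, as the interface text tells. Its arguments: {"type":"object","properties":{"motion":{"type":"array"},"fingers":{"type":"number"}},"required":["motion"]}

```bash
mkdir -p pics; cat > h.py <<'E'
import numpy as np, cv2
from rig import bot, imaging, finder
def cap(n,save=None):
    c=imaging.capture(n)
    if save: cv2.imwrite('pics/'+save,c['frame'][:,:,::-1])
    return c
def ray(c,uv,z):
    K=np.array(c['camera_matrix']);R=np.array(c['R']);t=np.array(c['t'])
    d=R.T@np.linalg.inv(K)@np.array([uv[0],uv[1],1.]);o=-R.T@t
    return o+d*(z-o[2])/d[2]
def proj(c,X):
    p=np.array(c['camera_matrix'])@(np.array(c['R'])@np.array(X)+np.array(c['t']));return p[:2]/p[2]
E
python3 - <<'E'
from h import *
s=bot.read_state();print(s['position'],s['tcp_rot'],s['time_s'],s['opening'])
for n in ['scene','top']:
    c=cap(n,n+'0.png');print(n,-np.array(c['R']).T@c['t'])
    for k in ['stand','board','wheel','wheel_base','dish','peg','coupling','manifold','bush']:
        for d in finder.recognise(n,k)[:3]: print(n,k,np.round(d['at'],3),round(d['confidence'],2))
E
```

```text
[ 0.26139918 -0.56694351  0.23857601] [[ 9.08223889e-01  4.18484240e-01 -5.55242647e-04]
 [ 4.18484451e-01 -9.08221601e-01  2.07083683e-03]
 [ 3.62329210e-04 -2.11314389e-03 -9.99997702e-01]] 0.0 1.002346692584845
scene [0.90562662 0.73284502 0.59458594]
scene stand [0.605 0.023 0.009] 0.94
scene board [ 0.47  -0.303  0.008] 0.66
scene wheel [0.462 0.312 0.02 ] 0.81
scene wheel_base [0.464 0.308 0.018] 0.93
scene dish [0.46  0.309 0.018] 0.57
scene peg [0.461 0.305 0.021] 0.68
scene coupling [ 0.568 -0.058  0.079] 0.62
scene manifold [0.43  0.014 0.071] 0.92
scene manifold [0.552 0.024 0.077] 0.87
scene manifold [ 0.388 -0.074  0.112] 0.82
scene bush [ 0.614 -0.002  0.035] 0.68
top [ 0.43540136 -0.01668042  1.03053691]
top stand [ 0.585 -0.025  0.009] 0.85
top board [ 0.466 -0.303  0.008] 0.74
top board [ 0.585 -0.025  0.012] 0.37
top wheel_base [0.444 0.286 0.022] 0.95
top wheel_base [0.449 0.285 0.02 ] 0.15
top dish [0.45  0.285 0.019] 0.96
top dish [ 0.466 -0.307  0.007] 0.47
top peg [0.45  0.293 0.018] 0.87
top coupling [ 0.552 -0.072  0.137] 0.66
top manifold [ 0.381 -0.076  0.113] 0.93
top manifold [0.54  0.011 0.126] 0.66
top manifold [0.417 0.001 0.11 ] 0.6
top bush [ 0.606 -0.016  0.023] 0.61
top bush [ 0.465 -0.306  0.008] 0.46
```

View pics/top0.png

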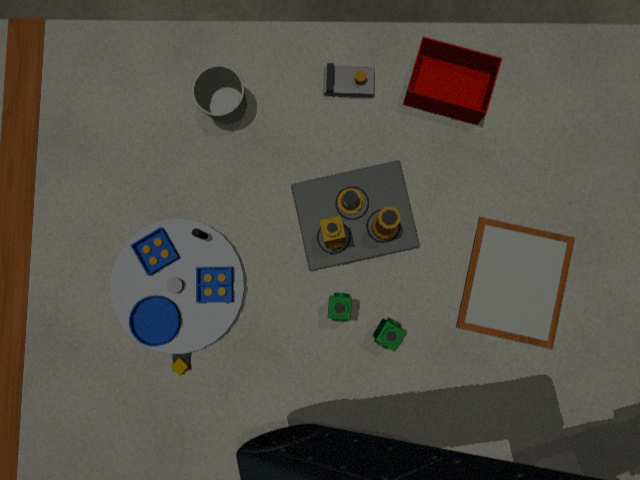

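View pics/scene0.png

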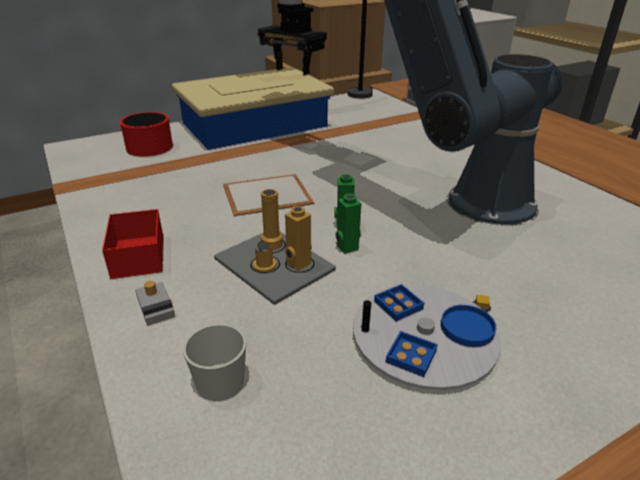

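```bash
cat > fit.py <<'E'
from h import *
from scipy.optimize import minimize
def cyl(r,z0,z1,ax='z'):
    a=np.linspace(0,2*np.pi,32,endpoint=False)
    P=np.array([[r*np.cos(t),r*np.sin(t),z] for z in (z0,z1) for t in a])
    return P
def boxp(w,z0,z1): return np.array([[x,y,z] for x in(-w,w) for y in(-w,w) for z in(z0,z1)])
bo=cyl(.013,-.024,.024); bo=np.c_[bo[:,2],bo[:,0],bo[:,1]+.035]
M={'coupling':[cyl(.023,0,.022),cyl(.017,.022,.125)],'bush':[cyl(.023,0,.006),cyl(.017,.006,.046)],
   'manifold':[boxp(.018,0,.115),cyl(.013,.115,.125),bo]}
S=4
def render(c,name,x,y,yaw,z):
    im=np.zeros((480*S,640*S),np.uint8);ca,sa=np.cos(yaw),np.sin(yaw);R=np.array([[ca,-sa,0],[sa,ca,0],[0,0,1]])
    for P in M[name]:
        W=P@R.T+[x,y,z]; uv=(np.array(c['camera_matrix'])@(np.array(c['R'])@W.T+np.array(c['t'])[:,None]))
        uv=(uv[:2]/uv[2]).T*S+(S-1)/2
        cv2.fillConvexPoly(im,cv2.convexHull(np.round(uv).astype(np.int32)),1)
    return cv2.resize(im.astype(np.float32),(640,480),interpolation=cv2.INTER_AREA)
def fit(name,views,x0,z,yaws=(0,)):
    """views: [(cap,mask)]"""
    def cost(p):
        e=0
        for c,m in views:
            r=render(c,name,p[0],p[1],p[2]*10 if name=='manifold' else 0,z);m=m.astype(np.float32)
            e+=np.abs(r-m).sum()/m.sum()
        return e
    best=None
    for yw in yaws:
        p0=np.array([x0[0],x0[1],yw/10])
        n=3 if name=='manifold' else 2
        r=minimize(lambda q:cost(np.r_[q,p0[n:]]),p0[:n],method='Nelder-Mead',options=dict(initial_simplex=np.vstack([p0[:n]]+[p0[:n]+np.eye(n)[i]*.015 for i in range(n)]),xatol=1e-4,fatol=1e-4))
        if best is None or r.fun<best.fun: best=r
    b=best.x.copy()
    if len(b)==3:b[2]=np.degrees(b[2]*10)
    return np.round(b,4),round(best.fun,3)
def pick(cam,c,name,xyz):
    """outline nearest to expected point"""
    uv=proj(c,xyz);o=[d['pixels'] for d in finder.outline_of(cam,name)]
    o=[m for m in o if m.sum()>20]
    if not o:return None
    return min(o,key=lambda m:np.linalg.norm(np.argwhere(m).mean(0)[::-1]-uv))
E
cat > a.py <<'E'
from fit import *
cs={n:cap(n) for n in('top','scene')}
X={'coupling':((.556,-.065),.07),'manifold':((.542,.015),.07),'bush':((.61,-.01),.035)}
for k,(xy,zm) in X.items():
    v={n:(cs[n],pick(n,cs[n],k,[*xy,zm])) for n in cs}
    for n in v:
        m=v[n][1]
        print(k,n,None if m is None else (m.sum(),np.argwhere(m).mean(0)[::-1].round(1)))
    v={n:q for n,q in v.items() if q[1] is not None}
    yaws=np.radians([-30,0,15,30,60,90])if k=='manifold' else (0,)
    for sel in (['top'],['scene'],['top','scene']):
        vv=[v[n] for n in sel if n in v]
        if vv:print(k,sel,*fit(k,vv,xy,.012,yaws))
c=cs['top']
print('stand',[np.round(ray(c,p,.012)[:2],3) for p in [(292,183),(400,161),(419,247),(310,270)]])
print('board',[np.round(ray(c,p,.006)[:2],3) for p in [(481,218),(574,237),(552,347),(457,327)]])
# wheel: aluminium/dish by finder and colour
f=c['frame'].astype(int)
hsv=cv2.cvtColor(c['frame'],cv2.COLOR_RGB2HSV)
blue=cv2.inRange(hsv,(105,150,40),(125,255,255));n,l,st,ce=cv2.connectedComponentsWithStats(blue)
for i in range(1,n):
    if st[i,4]>150:print('blue',ce[i],st[i],ray(c,ce[i],.034).round(4))
yel=cv2.inRange(hsv,(20,150,80),(32,255,255));n,l,st,ce=cv2.connectedComponentsWithStats(yel)
for i in range(1,n):
    if st[i,4]>40:print('yel',ce[i],st[i],ray(c,ce[i],.015).round(4))
big=cv2.resize(c['frame'][150:390,95:415],None,fx=2.5,fy=2.5,interpolation=cv2.INTER_CUBIC)
cv2.imwrite('pics/crop1.png',big[:,:,::-1])
E
python3 a.py
```

```text
coupling top (np.int64(693), array([385.8, 223.3]))
coupling scene (np.int64(970), array([270.3, 218.9]))
coupling ['top'] [ 0.5605 -0.0759] 0.056
coupling ['scene'] [ 0.5616 -0.0787] 0.147
coupling ['top', 'scene'] [ 0.5616 -0.0766] 0.239
manifold top (np.int64(680), array([332.8, 232.1]))
manifold scene (np.int64(1459), array([297.7, 238.1]))
manifold ['top'] [5.42500e-01 1.25000e-02 1.40386e+01] 0.052
manifold ['scene'] [0.5454 0.0126 3.9136] 0.049
manifold ['top', 'scene'] [5.43400e-01 1.23000e-02 1.38089e+01] 0.143
bush top (np.int64(556), array([350.1, 201. ]))
bush scene (np.int64(476), array([263.9, 258.7]))
bush ['top'] [ 0.6047 -0.0156] 0.078
bush ['scene'] [ 0.6068 -0.0137] 0.206
bush ['top', 'scene'] [ 0.6053 -0.0158] 0.315
stand [array([0.637, 0.09 ]), array([ 0.679, -0.103]), array([ 0.526, -0.138]), array([0.481, 0.053])]
board [array([ 0.581, -0.248]), array([ 0.55, -0.41]), array([ 0.357, -0.371]), array([ 0.387, -0.207])]
blue [154.93243243 251.11373874] [131 228  47  47 888] [0.5075 0.3244 0.034 ]
blue [214.15       284.18152174] [196 267  37  36 920] [0.4521 0.2178 0.034 ]
blue [154.65646438 320.38153034] [ 129  296   50   50 1895] [0.387  0.3194 0.034 ]
yel [349.05789474 201.49473684] [338 189  25  25 190] [ 0.6044 -0.0133  0.015 ]
yel [388.40555556 217.37777778] [378 207  22  22 180] [ 0.5773 -0.0834  0.015 ]
yel [331.69129288 228.20316623] [319 216  26  26 379] [0.5561 0.0164 0.015 ]
yel [221.58536585 290.97560976] [218 288   8   7  41] [0.4407 0.2086 0.015 ]
yel [178.82467532 366.44805195] [171 358  16  17 154] [0.3068 0.2792 0.015 ]
```

View pics/crop1.png

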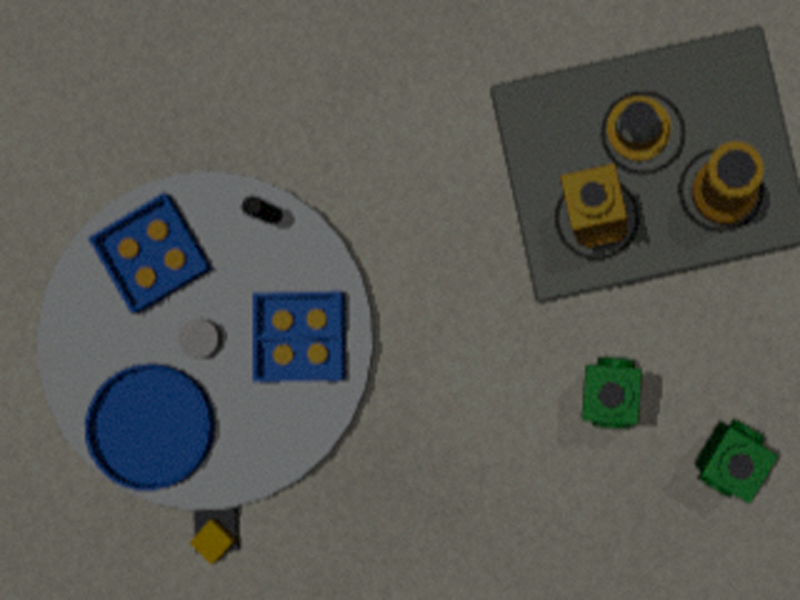

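```bash
cat > go.py <<'E'
import sys
from h import *
def rel(pos,yaw,cur=None,verbose=True):
    s=bot.read_state();p=np.array(s['position']);R=np.array(s['tcp_rot'])
    if cur: p=np.array(cur[0]);R=tr(cur[1])
    d=R.T@(np.array(pos)-p)
    w=cv2.Rodrigues(R.T@tr(yaw))[0].ravel()*180/np.pi
    print('rel',d.round(4),w.round(2),'n>=',round(np.linalg.norm(d)/.0417,1),round(np.linalg.norm(w)/7.16,1))
def tr(y):
    c,s=np.cos(np.radians(y)),np.sin(np.radians(y));return np.array([[c,s,0],[s,-c,0],[0,0,-1.]])
def st():
    s=bot.read_state();R=np.array(s['tcp_rot']);print('t',round(s['time_s'],2),'p',np.round(s['position'],4),'yaw',round(np.degrees(np.arctan2(R[1,0],R[0,0])),2),'tilt',round(np.degrees(np.arccos(-R[2,2])),2),'F',np.round(s['force'],1),'op',round(s['opening']*87,1),'g',round(s['grasp_force'],1),'q',np.round(s['joint_positions'],0))
E
python3 - <<'E'
from fit import *
from go import *
c=cap('top');d=cap('scene')
for i,(cc,n) in enumerate(((c,'top'),(d,'scene'))):
    m=pick(n,cc,'manifold',[.543,.0125,.07])
    for yw in (4,14,104): 
        print(n,yw,fit('manifold',[(cc,m)],(.543,.0125),.012,[np.radians(yw)]))
pt=ray(c,(197,233),.08)[:2];D=np.array([.387,.3194]);A=D+(pt-D)*70/170
g=cv2.cvtColor(c['frame'],cv2.COLOR_RGB2GRAY)
P=np.array([.3068,.2792])
print('peg',pt,'axis',A,'len',np.linalg.norm(pt-D),'axis-pointer',np.linalg.norm(A-P))
an=lambda v:np.degrees(np.arctan2(v[1],v[0]))
print('pointer ang',an(P-A),'dish ang',an(D-A),'wheel',an(D-A)-an(P-A))
st();rel([.561,-.0768,.2],14);rel([.561,-.0768,.103],14)
E
```

```text
top 4 (array([5.42200e-01, 1.25000e-02, 1.25129e+01]), np.float64(0.042))
top 14 (array([5.42300e-01, 1.25000e-02, 1.39226e+01]), np.float64(0.042))
top 104 (array([5.422000e-01, 1.260000e-02, 1.019977e+02]), np.float64(0.186))
scene 4 (array([0.5446, 0.0123, 6.9689]), np.float64(0.05))
scene 14 (array([5.44700e-01, 1.17000e-02, 1.39583e+01]), np.float64(0.057))
scene 104 (array([5.445000e-01, 1.250000e-02, 1.024859e+02]), np.float64(0.058))
peg [0.53596501 0.23908443] axis [0.44833853 0.28632888] len 0.16923700969726935 axis-pointer 0.1417179508563477
pointer ang -177.11661543992253 dish ang 151.66835015466566 wheel 328.7849655945882
t 1.6 p [ 0.2616 -0.5676  0.2396] yaw 24.74 tilt 0.0 F [1.1 0.1 0.3] op 87.3 g 0.0 q [-75.  30.  82.  -0.  68. -10.]
rel [ 0.4773 -0.3205  0.0395] [ 0.    0.   10.74] n>= 13.8 1.5
rel [ 0.4773 -0.3205  0.1365] [ 0.    0.   10.74] n>= 14.2 1.5
```

Emit:
{"method": "play_rows", "body": {
  "motion": [
    [[0.03,-0.02,0,0,0,1],[0.07,-0.045,0,0,0,3],[0.105,-0.07,0,0,0,5],[0.14,-0.094,0.005,0,0,7],[0.175,-0.118,0.01,0,0,9],[0.21,-0.141,0.015,0,0,10.7],[0.24,-0.161,0.02,0,0,10.7],[0.26,-0.175,0.02,0,0,10.7]]
  ],
  "fingers": 0.06
}}

```text
time_s: 2.27
position: [0.4251, -0.2962, 0.2189]
tcp_rot: [[0.97, 0.244, -0.001], [0.244, -0.97, 0.002], [-0.0, -0.003, -1.0]]
force: [0.3, 0.7, 0.6]
opening: 0.692
grasp_force: 0.0
```

```bash
python3 -c "
from go import *
st();rel([.561,-.0768,.2],14);rel([.561,-.0768,.103],14)"
```

```text
t 2.27 p [ 0.4251 -0.2962  0.2189] yaw 14.12 tilt 0.15 F [0.3 0.7 0.6] op 60.2 g 0.0 q [-47.  24.  99.   0.  58.  29.]
rel [ 0.1853 -0.1796  0.0193] [-0.15  0.02  0.12] n>= 6.2 0.0
rel [ 0.1853 -0.1794  0.1163] [-0.15  0.02  0.12] n>= 6.8 0.0
```

Emit:
{"method": "play_rows", "body": {
  "motion": [
    [[0.03,-0.03,0.0,0,0,0],[0.06,-0.059,0.005,0,0,0],[0.089,-0.088,0.01,0,0,0],[0.117,-0.116,0.015,0,0,0],[0.145,-0.143,0.02,0,0,0],[0.17,-0.168,0.02,0,0,0],[0.186,-0.183,0.02,0,0,0],[0.186,-0.183,0.02,0,0,0]]
  ]
}}

```text
time_s: 2.93
position: [0.5627, -0.0734, 0.1996]
tcp_rot: [[0.969, 0.247, 0.002], [0.247, -0.969, 0.001], [0.002, -0.0, -1.0]]
force: [0.6, 0.1, -0.6]
opening: 0.695
grasp_force: 0.0
```

```bash
python3 - <<'E'
from go import *
st();rel([.561,-.0768,.103],14)
c=cap('wrist','w1.png')
for n in ['coupling','manifold','bush']:
    print(n,[(np.round(d['at'],3),round(d['confidence'],2)) for d in finder.recognise('wrist',n)[:3]])
E
```

```text
t 2.93 p [ 0.5627 -0.0734  0.1996] yaw 14.32 tilt 0.14 F [ 0.6  0.1 -0.6] op 60.5 g 0.0 q [-19.  29.  93.   0.  58.  57.]
rel [-0.0027  0.0029  0.0966] [-0.02 -0.13  0.32] n>= 2.3 0.0
coupling [(array([ 0.571, -0.072,  0.138]), 0.7)]
manifold [(array([0.555, 0.001, 0.121]), 0.95), (array([0.473, 0.176, 0.017]), 0.51)]
bush [(array([ 0.609, -0.015,  0.021]), 0.73), (array([0.474, 0.176, 0.019]), 0.61)]
```

View pics/w1.png

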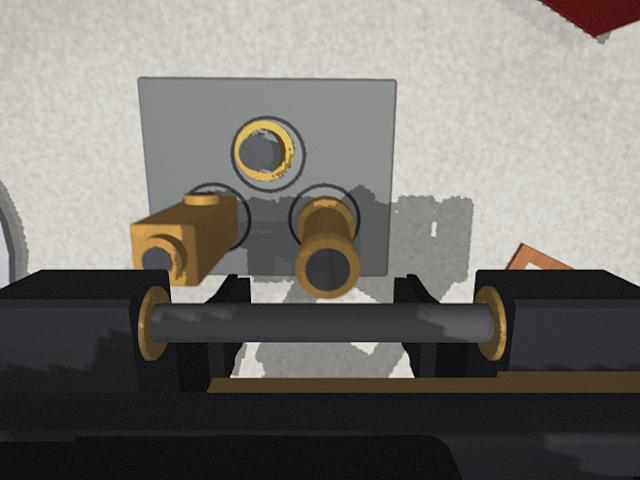

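Emit:
{"method": "play_rows", "body": {
  "motion": [
    [[0,0,0.02,0,0,0],[0,0,0.045,0,0,0],[0,0,0.07,0,0,0],[0,0,0.088,0,0,0],[0,0,0.097,0,0,0],[0,0,0.097,0,0,0],[0,0,0.097,0,0,0]]
  ]
}}

```text
time_s: 3.72
position: [0.5604, -0.0782, 0.1027]
tcp_rot: [[0.971, 0.241, -0.0], [0.241, -0.971, -0.0], [-0.0, -0.0, -1.0]]
force: [0.2, 0.5, -0.1]
opening: 0.692
grasp_force: 0.0
```

```bash
python3 - <<'E'
from go import *
st();rel([.561,-.0768,.103],14)
c=cap('wrist','w1.png');st()
print(ray(c,(328,268),.137))
E
```

```text
t 3.72 p [ 0.5604 -0.0782  0.1027] yaw 13.95 tilt 0.01 F [ 0.2  0.5 -0.1] op 60.2 g 0.0 q [-19.  37.  97.  -0.  46.  57.]
rel [ 0.0009 -0.0012 -0.0003] [-0.    0.01 -0.05] n>= 0.0 0.0
t 3.77 p [ 0.5611 -0.0781  0.1034] yaw 13.97 tilt 0.09 F [-0.8 -0.5  0.3] op 60.1 g 0.0 q [-19.  37.  97.  -0.  46.  57.]
[ 0.59102746 -0.07328902  0.137     ]
```

Emit:
{"method": "play_rows", "body": {
  "motion": [
    [[0,0,0,0,0,0],[0,0,0,0,0,0],[0,0,0,0,0,0],[0,0,0,0,0,0],[0,0,0,0,0,0],[0,0,0,0,0,0]]
  ],
  "fingers": 0.02
}}

```text
time_s: 4.27
position: [0.5607, -0.077, 0.1029]
tcp_rot: [[0.97, 0.243, 0.001], [0.243, -0.97, -0.0], [0.001, 0.0, -1.0]]
force: [-0.8, 0.8, 2.8]
opening: 0.387
grasp_force: 30.0
```

```bash
python3 - <<'E'
from go import *
st()
rel([.513,-.318,.157],14);rel([.513,-.318,.097],14)
E
```

```text
t 4.27 p [ 0.5607 -0.077   0.1029] yaw 14.05 tilt 0.03 F [-0.8  0.8  2.8] op 33.7 g 30.0 q [-19.  37.  97.   0.  46.  57.]
rel [-0.1047  0.2222 -0.0541] [ 0.01 -0.03  0.05] n>= 6.0 0.0
rel [-0.1048  0.2222  0.0059] [ 0.01 -0.03  0.05] n>= 5.9 0.0
```

Emit:
{"method": "play_rows", "body": {
  "motion": [
    [[0,0,-0.015,0,0,0],[0,0,-0.035,0,0,0],[-0.006,0.012,-0.053,0,0,0],[-0.016,0.034,-0.06,0,0,0],[-0.03,0.064,-0.06,0,0,0],[-0.045,0.096,-0.06,0,0,0],[-0.06,0.128,-0.06,0,0,0],[-0.075,0.159,-0.06,0,0,0]]
  ]
}}

```text
time_s: 4.93
position: [0.5252, -0.2505, 0.1617]
tcp_rot: [[0.97, 0.243, -0.002], [0.243, -0.97, 0.001], [-0.001, -0.001, -1.0]]
force: [0.3, 0.8, -3.9]
opening: 0.386
grasp_force: 30.0
```

Emit:
{"method": "play_rows", "body": {
  "motion": [
    [[-0.014,0.03,0,0,0,0],[-0.025,0.053,0,0,0,0],[-0.03,0.063,0.0,0,0,0],[-0.03,0.063,0.015,0,0,0],[-0.03,0.063,0.035,0,0,0],[-0.03,0.063,0.05,0,0,0],[-0.03,0.063,0.06,0,0,0],[-0.03,0.063,0.062,0,0,0]]
  ]
}}

```text
time_s: 5.6
position: [0.5111, -0.316, 0.0979]
tcp_rot: [[0.97, 0.243, -0.004], [0.243, -0.97, 0.004], [-0.003, -0.005, -1.0]]
force: [0.5, -0.3, -4.4]
opening: 0.383
grasp_force: 30.0
```

```bash
python3 - <<'E'
from go import *
st()
c=cap('wrist','w2.png');st()
E
```

```text
t 5.6 p [ 0.5111 -0.316   0.0979] yaw 14.07 tilt 0.36 F [ 0.5 -0.3 -4.4] op 33.3 g 30.0 q [-42.  39.  92.   0.  49.  34.]
t 5.65 p [ 0.5116 -0.3165  0.0987] yaw 14.07 tilt 0.25 F [ 0.5 -0.2 -4.4] op 33.5 g 30.0 q [-42.  39.  92.   0.  49.  34.]
```

View pics/w2.png

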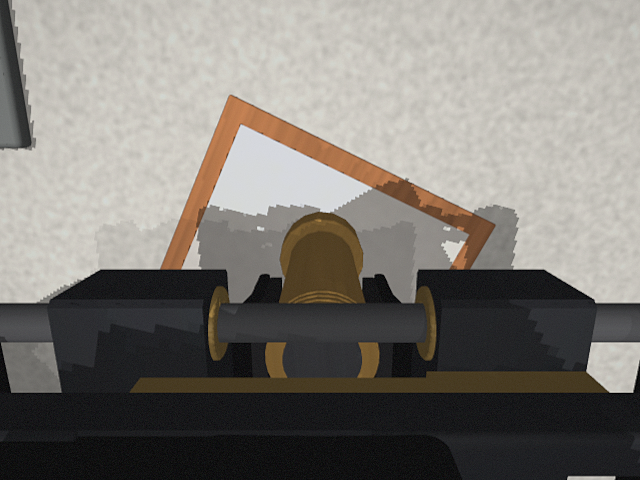

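Emit:
{"method": "play_rows", "body": {
  "motion": [
    [[0,0,0.001,0,0,0],[0,0,0.002,0,0,0],[0,0,0.003,0,0,0],[0,0,0.003,0,0,0]]
  ]
}}

```text
time_s: 5.98
position: [0.5129, -0.3182, 0.0982]
tcp_rot: [[0.97, 0.243, 0.001], [0.243, -0.97, -0.001], [0.001, 0.001, -1.0]]
force: [-1.5, 0.6, -4.4]
opening: 0.386
grasp_force: 30.0
```

Emit:
{"method": "play_rows", "body": {
  "motion": [
    [[0,0,0.0005,0,0,0],[0,0,0.001,0,0,0],[0,0,0.001,0,0,0]]
  ]
}}

```text
time_s: 6.23
position: [0.5127, -0.3182, 0.097]
tcp_rot: [[0.97, 0.242, 0.001], [0.242, -0.97, -0.0], [0.0, 0.001, -1.0]]
force: [-0.6, 0.4, -1.6]
opening: 0.385
grasp_force: 30.0
```

Emit:
{"method": "play_rows", "body": {
  "motion": [
    [[0,0,0,0,0,0],[0,0,0,0,0,0],[0,0,0,0,0,0],[0,0,0,0,0,0],[0,0,-0.02,0,0,0],[0,0,-0.055,0,0,0],[0,0,-0.088,0,0,0],[0,0,-0.088,0,0,0]]
  ],
  "fingers": 0.06
}}

```text
time_s: 6.9
position: [0.516, -0.321, 0.1914]
tcp_rot: [[0.97, 0.243, 0.01], [0.243, -0.97, -0.009], [0.008, 0.011, -1.0]]
force: [0.5, -1.4, -0.3]
opening: 0.683
grasp_force: 0.0
```

Emit:
{"method": "play_rows", "body": {
  "motion": [
    [[0.012,-0.035,0,0,0,1],[0.025,-0.072,0,0,0,1],[0.038,-0.109,0,0,0,1],[0.051,-0.146,0,0,0,1],[0.064,-0.183,0,0,0,1],[0.077,-0.22,0,0,0,1],[0.09,-0.257,0,0,0,1],[0.1,-0.287,0,0,0,1]]
  ]
}}

```text
time_s: 7.57
position: [0.5397, -0.0127, 0.1846]
tcp_rot: [[0.974, 0.226, 0.0], [0.226, -0.974, 0.0], [0.0, -0.0, -1.0]]
force: [0.3, 0.1, -0.2]
opening: 0.687
grasp_force: 0.0
```

Emit:
{"method": "play_rows", "body": {
  "motion": [
    [[0.009,-0.0235,0,0,0,0],[0.01,-0.0265,0,0,0,0],[0.01,-0.0265,0,0,0,0]]
  ]
}}

```text
time_s: 7.82
position: [0.5436, 0.0142, 0.1846]
tcp_rot: [[0.973, 0.229, 0.0], [0.229, -0.973, -0.0], [0.0, 0.0, -1.0]]
force: [0.1, -0.5, 0.1]
opening: 0.693
grasp_force: 0.0
```

```bash
python3 - <<'E'
from go import *
st();c=cap('wrist','w3.png');st();rel([.5432,.0125,.103],13)
c=cap('top','t3.png')
from fit import *
m=pick('top',c,'coupling',[.513,-.318,.06]);print(fit('coupling',[(c,m)],(.513,-.318),.006))
E
```

```text
t 7.82 p [0.5436 0.0142 0.1846] yaw 13.24 tilt 0.02 F [ 0.1 -0.5  0.1] op 60.3 g 0.0 q [-10.  28.  97.  -0.  55.  67.]
t 7.87 p [0.5437 0.013  0.1845] yaw 13.14 tilt 0.04 F [-0.5 -0.6 -0.3] op 60.2 g 0.0 q [-10.  28.  97.  -0.  55.  66.]
rel [-0.0006  0.0003  0.0815] [ 0.04 -0.01  0.14] n>= 2.0 0.0
(array([ 0.5118, -0.3176]), np.float64(0.052))
```

View pics/w3.png

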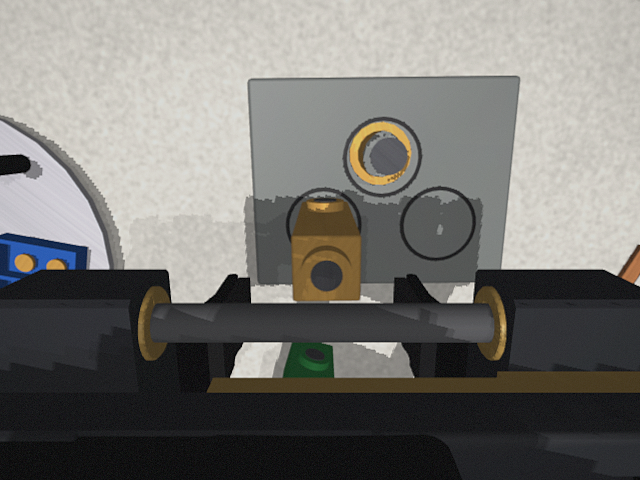

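Emit:
{"method": "play_rows", "body": {
  "motion": [
    [[0,0,0.02,0,0,0],[0,0,0.045,0,0,0],[0,0,0.068,0,0,0],[0,0,0.08,0,0,0],[0,0,0.082,0,0,0],[0,0,0.082,0,0,0],[0,0,0.082,0,0,0]]
  ]
}}

```text
time_s: 8.55
position: [0.5443, 0.0117, 0.1031]
tcp_rot: [[0.975, 0.224, 0.001], [0.224, -0.975, -0.0], [0.001, 0.001, -1.0]]
force: [0.4, -0.8, 0.6]
opening: 0.688
grasp_force: 0.0
```

Emit:
{"method": "play_rows", "body": {
  "motion": [
    [[0,0,0,0,0,0],[0,0,0,0,0,0],[0,0,0,0,0,0],[0,0,0,0,0,0],[0,0,0,0,0,0],[0,0,0,0,0,0]]
  ],
  "fingers": 0.02
}}

```text
time_s: 9.05
position: [0.544, 0.0127, 0.103]
tcp_rot: [[0.974, 0.226, 0.001], [0.226, -0.974, -0.0], [0.001, 0.0, -1.0]]
force: [-0.2, 0.2, 3.1]
opening: 0.408
grasp_force: 29.9
```

Emit:
{"method": "play_rows", "body": {
  "motion": [
    [[0,0,-0.015,0,0,0],[0,0,-0.035,0,0,0],[-0.007,0.01,-0.053,0,0,0],[-0.019,0.029,-0.06,0,0,0],[-0.036,0.054,-0.06,0,0,0],[-0.055,0.082,-0.06,0,0,0],[-0.074,0.111,-0.06,0,0,0],[-0.093,0.14,-0.06,0,0,0]]
  ]
}}

```text
time_s: 9.72
position: [0.4832, -0.1451, 0.1619]
tcp_rot: [[0.974, 0.227, -0.002], [0.227, -0.974, 0.001], [-0.001, -0.001, -1.0]]
force: [1.1, -0.6, -4.3]
opening: 0.416
grasp_force: 29.9
```

Emit:
{"method": "play_rows", "body": {
  "motion": [
    [[-0.019,0.028,0,0,0,0],[-0.038,0.057,0,0,0,0],[-0.056,0.084,0,0,0,0],[-0.072,0.108,0,0,0,0],[-0.084,0.126,0,0,0,0],[-0.091,0.136,0,0,0,0],[-0.092,0.138,0,0,0,0],[-0.092,0.138,0,0,0,0]]
  ]
}}

```text
time_s: 10.38
position: [0.4258, -0.2995, 0.162]
tcp_rot: [[0.975, 0.224, -0.001], [0.224, -0.975, 0.002], [-0.0, -0.002, -1.0]]
force: [-0.1, -0.1, -4.6]
opening: 0.411
grasp_force: 29.9
```

Emit:
{"method": "play_rows", "body": {
  "motion": [
    [[0,0,0.015,0,0,0],[0,0,0.035,0,0,0],[0,0,0.052,0,0,0],[0,0,0.061,0,0,0],[0,0,0.063,0,0,0],[0,0,0.0645,0,0,0],[0,0,0.0655,0,0,0],[0,0,0.0655,0,0,0]]
  ]
}}

```text
time_s: 11.05
position: [0.4268, -0.3, 0.0977]
tcp_rot: [[0.974, 0.226, 0.001], [0.226, -0.974, -0.001], [0.001, 0.001, -1.0]]
force: [-0.6, -0.2, -4.2]
opening: 0.411
grasp_force: 29.9
```

Emit:
{"method": "play_rows", "body": {
  "motion": [
    [[0,0,0.0005,0,0,0],[0,0,0.0007,0,0,0],[0,0,0.0007,0,0,0]]
  ]
}}

```text
time_s: 11.3
position: [0.4265, -0.3002, 0.0971]
tcp_rot: [[0.974, 0.225, 0.001], [0.225, -0.974, -0.001], [0.001, 0.001, -1.0]]
force: [-0.1, 0.5, -1.3]
opening: 0.41
grasp_force: 29.9
```

Emit:
{"method": "play_rows", "body": {
  "motion": [
    [[0,0,0,0,0,0],[0,0,0,0,0,0],[0,0,0,0,0,0],[0,0,0,0,0,0],[0,0,-0.02,0,0,0],[0,0,-0.055,0,0,0],[0,0,-0.09,0,0,0],[0,0,-0.09,0,0,0]]
  ],
  "fingers": 0.06
}}

```text
time_s: 11.97
position: [0.4291, -0.3028, 0.1922]
tcp_rot: [[0.974, 0.226, 0.009], [0.226, -0.974, -0.009], [0.006, 0.011, -1.0]]
force: [0.6, -0.8, 1.1]
opening: 0.688
grasp_force: 0.0
```

```bash
python3 - <<'E'
from go import *
from fit import *
st();c=cap('top','t4.png')
m=pick('top',c,'coupling',[.513,-.318,.06]);print(fit('coupling',[(c,m)],(.513,-.318),.006))
m=pick('top',c,'manifold',[.425,-.3,.06]);print(fit('manifold',[(c,m)],(.425,-.3),.006,[np.radians(13)]))
A=np.array([.4483,.2863]);pt=np.array([.536,.239])
print('peg ang',np.degrees(np.arctan2(*(pt-A)[::-1])))
E
```

```text
t 11.97 p [ 0.4291 -0.3028  0.1922] yaw 13.05 tilt 0.73 F [ 0.6 -0.8  1.1] op 59.9 g 0.0 q [-47.  26. 100.   0.  53.  30.]
(array([ 0.5127, -0.3186]), np.float64(0.064))
(array([ 4.434000e-01, -2.780000e-02, -1.247311e+02]), np.float64(1.637))
peg ang -28.33970068898709
```

View pics/t4.png

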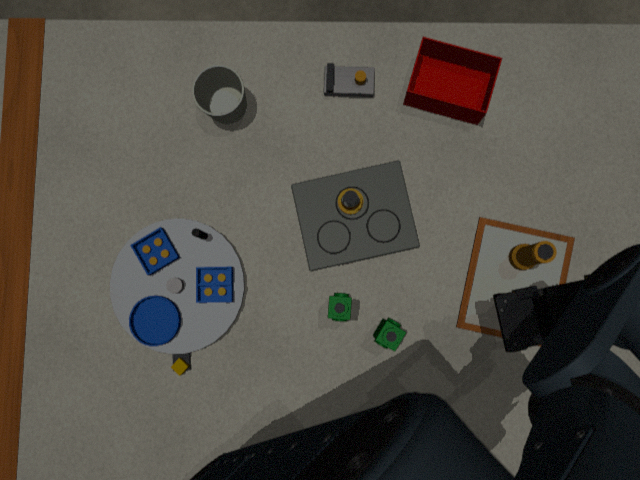

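Emit:
{"method": "play_rows", "body": {
  "motion": [
    [[0.008,-0.018,0,0,0,0],[0.024,-0.052,0,0,0,0],[0.04,-0.088,0,0,0,0],[0.056,-0.124,0,0,0,0],[0.072,-0.16,0,0,0,0],[0.088,-0.194,0,0,0,0],[0.104,-0.229,0,0,0,0],[0.12,-0.264,0,0,0,0]]
  ]
}}

```text
time_s: 12.78
position: [0.4823, -0.0135, 0.1847]
tcp_rot: [[0.974, 0.225, -0.004], [0.225, -0.974, 0.001], [-0.004, -0.002, -1.0]]
force: [1.0, -0.4, 0.7]
opening: 0.689
grasp_force: 0.0
```

Emit:
{"method": "play_rows", "body": {
  "motion": [
    [[0.016,-0.035,0,0,0,5],[0.032,-0.07,0,0,0,11],[0.048,-0.105,0,0,0,17],[0.064,-0.14,0,0,0,23],[0.08,-0.175,0,0,0,29],[0.095,-0.208,0,0,0,35],[0.106,-0.231,0,0,0,39],[0.108,-0.236,0,0,0,41.4]]
  ]
}}

```text
time_s: 13.45
position: [0.5351, 0.2428, 0.1843]
tcp_rot: [[0.88, -0.474, -0.002], [-0.474, -0.88, 0.001], [-0.002, -0.0, -1.0]]
force: [-0.3, 0.1, 0.2]
opening: 0.691
grasp_force: 0.0
```

```bash
python3 - <<'E'
from go import *
from fit import *
st();c=cap('top','t5.png')
m=pick('top',c,'manifold',[.425,-.3,.06]);print(fit('manifold',[(c,m)],(.425,-.3),.006,[np.radians(13)]))
c=cap('wrist','w5.png');st();rel([.536,.239,.12],-28.3);rel([.536,.239,.062],-28.3)
E
```

```text
t 13.45 p [0.5351 0.2428 0.1843] yaw -28.31 tilt 0.11 F [-0.3  0.1  0.2] op 60.1 g 0.0 q [ 13.  31.  91.   0.  58. 132.]
(array([ 0.4254, -0.3   , 11.0794]), np.float64(0.065))
t 13.6 p [0.5341 0.2389 0.1844] yaw -28.2 tilt 0.24 F [-0.1 -1.2  0.2] op 60.0 g 0.0 q [ 13.  31.  91.  -0.  58. 131.]
rel [ 0.0018 -0.0012  0.0644] [0.17 0.16 0.1 ] n>= 1.5 0.0
rel [ 0.002  -0.0013  0.1224] [0.17 0.16 0.1 ] n>= 2.9 0.0
```

View pics/w5.png

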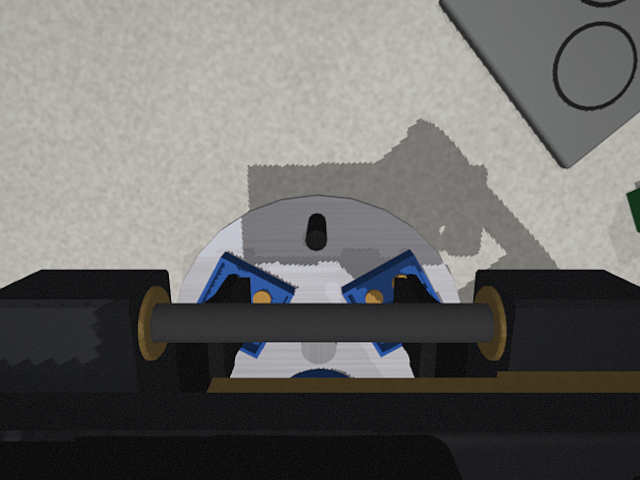

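Emit:
{"method": "play_rows", "body": {
  "motion": [
    [[0.001,-0.001,0.02,0,0,0],[0.001,-0.001,0.05,0,0,0],[0.001,-0.001,0.08,0,0,0],[0.001,-0.001,0.105,0,0,0],[0.001,-0.001,0.12,0,0,0],[0.001,-0.001,0.122,0,0,0],[0.001,-0.001,0.122,0,0,0]]
  ]
}}

```text
time_s: 14.18
position: [0.5356, 0.2376, 0.0628]
tcp_rot: [[0.88, -0.476, -0.004], [-0.476, -0.88, -0.001], [-0.003, 0.003, -1.0]]
force: [0.2, 0.4, 0.5]
opening: 0.691
grasp_force: 0.0
```

Emit:
{"method": "play_rows", "body": {
  "motion": [
    [[0,0,0,0,0,0],[0,0,0,0,0,0],[0,0,0,0,0,0],[0,0,0,0,0,0],[0,0,0,0,0,0],[0,0,0,0,0,0]]
  ],
  "fingers": 0.02
}}

```text
time_s: 14.68
position: [0.5371, 0.2393, 0.0649]
tcp_rot: [[0.88, -0.475, 0.001], [-0.475, -0.88, 0.0], [0.001, -0.001, -1.0]]
force: [-0.9, 0.9, -0.6]
opening: 0.317
grasp_force: 0.0
```

```bash
python3 - <<'E'
from go import *
st()
A=np.array([.4483,.2863])
a0=-28.3;R=tr(a0)
p0=A+.1*np.array([np.cos(np.radians(a0)),np.sin(np.radians(a0))])
for a in (4,8,12,16,20,24,28,32,33):
    d=A+.1*np.array([np.cos(np.radians(a0+a)),np.sin(np.radians(a0+a))])-p0
    print(a,(R.T@[*d,0]).round(4))
E
```

```text
t 14.68 p [0.5371 0.2393 0.0649] yaw -28.34 tilt 0.06 F [-0.9  0.9 -0.6] op 27.6 g 0.0 q [ 13.  41.  95.  -0.  44. 131.]
4 [-0.0002 -0.007   0.    ]
8 [-0.001  -0.0139  0.    ]
12 [-0.0022 -0.0208  0.    ]
16 [-0.0039 -0.0276  0.    ]
20 [-0.006  -0.0342  0.    ]
24 [-0.0086 -0.0407  0.    ]
28 [-0.0117 -0.0469  0.    ]
32 [-0.0152 -0.053   0.    ]
33 [-0.0161 -0.0545  0.    ]
```

Emit:
{"method": "play_rows", "body": {
  "motion": [
    [[0,0,0,0,0,0],[-0.0002,-0.007,0,0,0,-4],[-0.001,-0.0139,0,0,0,-8],[-0.0022,-0.0208,0,0,0,-12],[-0.0039,-0.0276,0,0,0,-16],[-0.006,-0.0342,0,0,0,-20],[-0.0074,-0.0375,0,0,0,-22],[-0.0074,-0.0375,0,0,0,-22]]
  ]
}}

```text
time_s: 15.35
position: [0.5483, 0.2763, 0.0644]
tcp_rot: [[0.994, -0.109, 0.001], [-0.109, -0.994, 0.0], [0.001, -0.0, -1.0]]
force: [-0.8, 0.4, 0.7]
opening: 0.225
grasp_force: 0.0
```

```bash
python3 - <<'E'
from go import *
st()
c=cap('top','t6.png')
hsv=cv2.cvtColor(c['frame'],cv2.COLOR_RGB2HSV)
blue=cv2.inRange(hsv,(105,150,40),(125,255,255));n,l,s,ce=cv2.connectedComponentsWithStats(blue)
A=np.array([.4483,.2863])
for i in range(1,n):
    if s[i,4]>150:
        X=ray(c,ce[i],.034)[:2];v=X-A;print(s[i],X.round(4),np.linalg.norm(v),np.degrees(np.arctan2(v[1],v[0]))%360-182.9)
E
```

```text
t 15.35 p [0.5483 0.2763 0.0644] yaw -6.28 tilt 0.04 F [-0.8  0.4  0.7] op 19.6 g 0.0 q [ 16.  43.  91.   0.  46. 113.]
[190 250  45  44 943] [0.4743 0.2224] 0.06895630198488971 109.26115892130602
[ 142  301   50   49 1921] [0.3798 0.2973] 0.06938079788023982 -11.981552741808883
```

Emit:
{"method": "play_rows", "body": {
  "motion": [
    [[-0.0002,-0.006,0,0,0,-3.4],[-0.0008,-0.012,0,0,0,-7],[-0.0018,-0.018,0,0,0,-10.4],[-0.0022,-0.0208,0,0,0,-12],[-0.0022,-0.0208,0,0,0,-12],[-0.0022,-0.0208,0,0,0,-12]]
  ]
}}

```text
time_s: 15.9
position: [0.548, 0.2964, 0.0643]
tcp_rot: [[0.995, 0.097, -0.0], [0.097, -0.995, -0.0], [-0.0, 0.0, -1.0]]
force: [-0.1, 0.3, 0.3]
opening: 0.231
grasp_force: 0.0
```

```bash
cat > wh.py <<'E'
from go import *
st()
c=cap('top','t7.png')
hsv=cv2.cvtColor(c['frame'],cv2.COLOR_RGB2HSV)
blue=cv2.inRange(hsv,(105,150,40),(125,255,255));n,l,s,ce=cv2.connectedComponentsWithStats(blue)
A=np.array([.4483,.2863])
for i in range(1,n):
    if s[i,4]>150:
        X=ray(c,ce[i],.034)[:2];v=X-A;print(s[i],X.round(4),np.linalg.norm(v),np.degrees(np.arctan2(v[1],v[0]))%360-182.9)
E
python3 wh.py
```

```text
t 15.9 p [0.548  0.2964 0.0643] yaw 5.56 tilt 0.02 F [-0.1  0.3  0.3] op 20.1 g 0.0 q [ 18.  43.  89.   0.  47. 103.]
[185 240  47  48 950] [0.4873 0.2294] 0.068986238205536 121.56316434908368
[140 250  23  40 363] [0.477 0.331] 0.05307365481207476 -125.57207272903706
[ 150  301   51   50 1927] [0.3792 0.2831] 0.06922276134559667 -0.2535110529673261
```

Emit:
{"method": "play_rows", "body": {
  "motion": [
    [[0,0,0,0,0,0],[0,0,0,0,0,0],[0,0,0,0,0,0],[0,0,0,0,0,0],[0,0,-0.02,0,0,0],[0,0,-0.05,0,0,0],[0,0,-0.075,0,0,0],[0,0,-0.08,0,0,0]]
  ],
  "fingers": 0.05
}}

```text
time_s: 16.62
position: [0.5509, 0.2975, 0.1488]
tcp_rot: [[0.995, 0.098, 0.008], [0.098, -0.995, 0.003], [0.008, -0.002, -1.0]]
force: [0.9, -0.3, 0.1]
opening: 0.569
grasp_force: 0.0
```

Emit:
{"method": "play_rows", "body": {
  "motion": [
    [[0.003,0.03,0,0,0,0],[0.006,0.068,0,0,0,0],[0.01,0.108,0,0,0,0],[0.013,0.148,0,0,0,0],[0.016,0.188,0,0,0,0],[0.019,0.228,0,0,0,0],[0.022,0.265,0,0,0,0],[0.024,0.29,0,0,0,0]]
  ]
}}

```text
time_s: 17.28
position: [0.601, 0.0067, 0.1439]
tcp_rot: [[0.995, 0.096, 0.0], [0.096, -0.995, -0.001], [-0.0, 0.001, -1.0]]
force: [0.4, -0.0, 0.2]
opening: 0.581
grasp_force: 0.0
```

```bash
python3 wh.py; python3 - <<'E'
from go import *
from fit import *
c=cap('wrist','w6.png');st();rel([.605,-.0155,.09],5.7);rel([.605,-.0155,.044],5.7)
E
```

```text
t 17.28 p [0.601  0.0067 0.1439] yaw 5.5 tilt 0.05 F [ 0.4 -0.   0.2] op 50.6 g 0.0 q [-10.  35.  91.  -0.  54.  75.]
[185 241  39  32 486] [0.501  0.2366] 0.07245880420890868 133.81353308969014
[116 244  48  46 998] [0.4801 0.35  ] 0.07121858402866824 -119.41761785771504
[150 301  34  40 694] [0.3928 0.3038] 0.0581823861771663 -20.44046373621856
t 17.38 p [0.6018 0.0057 0.144 ] yaw 5.31 tilt 0.1 F [0.9 0.5 0.4] op 50.0 g 0.0 q [-10.  35.  90.  -0.  54.  75.]
rel [0.0012 0.0214 0.054 ] [ 0.08 -0.06 -0.39] n>= 1.4 0.1
rel [0.0012 0.0213 0.1   ] [ 0.08 -0.06 -0.39] n>= 2.5 0.1
```

Emit:
{"method": "play_rows", "body": {
  "motion": [
    [[0.0005,0.012,0,0,0,0],[0.001,0.021,0.005,0,0,0],[0.001,0.021,0.014,0,0,0],[0.001,0.021,0.014,0,0,0]]
  ]
}}

```text
time_s: 17.72
position: [0.6022, -0.0098, 0.1283]
tcp_rot: [[0.995, 0.098, -0.004], [0.098, -0.995, 0.001], [-0.004, -0.001, -1.0]]
force: [-0.1, 0.0, 0.8]
opening: 0.575
grasp_force: 0.0
```

```bash
python3 - <<'E'
from go import *
from fit import *
c=cap('wrist','w7.png');st();m=pick('wrist',c,'bush',[.605,-.0155,.035]);
print(m.sum(),fit('bush',[(c,m)],(.605,-.0155),.012))
rel([.605,-.0155,.044],5.5)
E
```

```text
t 17.77 p [ 0.6023 -0.0095  0.1287] yaw 5.68 tilt 0.22 F [ 0.1 -0.2 -0.6] op 50.0 g 0.0 q [-12.  37.  91.   0.  53.  73.]
3425 (array([ 0.6072, -0.0159]), np.float64(0.388))
rel [0.0018 0.0064 0.0853] [-0.06  0.14  0.2 ] n>= 2.1 0.0
```

View pics/w7.png

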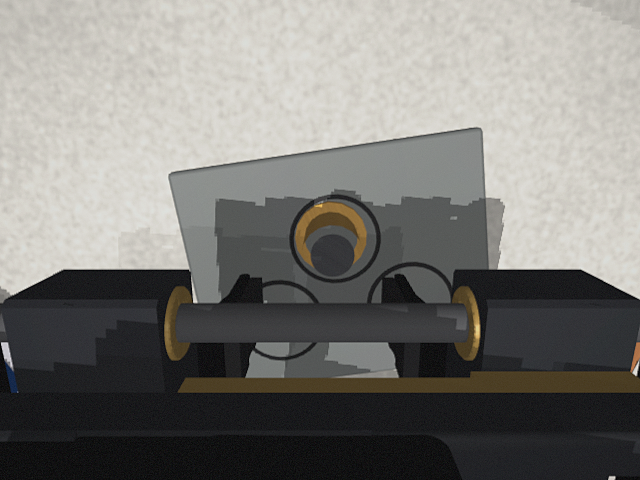

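Emit:
{"method": "play_rows", "body": {
  "motion": [
    [[0.001,0.003,0.0,0,0,0],[0.002,0.0045,0.015,0,0,0],[0.002,0.0045,0.035,0,0,0],[0.002,0.0045,0.048,0,0,0],[0.002,0.0045,0.055,0,0,0],[0.002,0.0045,0.055,0,0,0],[0.002,0.0045,0.055,0,0,0]]
  ]
}}

```text
time_s: 18.4
position: [0.6063, -0.0145, 0.0754]
tcp_rot: [[0.995, 0.099, 0.0], [0.099, -0.995, 0.0], [0.0, -0.0, -1.0]]
force: [0.1, -0.1, -0.4]
opening: 0.57
grasp_force: 0.0
```

```bash
python3 - <<'E'
from go import *
st();rel([.605,-.0155,.044],5.7)
E
```

```text
t 18.4 p [ 0.6063 -0.0145  0.0754] yaw 5.67 tilt 0.0 F [ 0.1 -0.1 -0.4] op 49.6 g 0.0 q [-12.  41.  92.   0.  47.  72.]
rel [-0.0014  0.0009  0.0314] [-0.   -0.   -0.03] n>= 0.8 0.0
```

Emit:
{"method": "play_rows", "body": {
  "motion": [
    [[-0.001,0.001,0.01,0,0,0],[-0.001,0.001,0.022,0,0,0],[-0.001,0.001,0.03,0,0,0],[-0.001,0.001,0.0315,0,0,0],[-0.001,0.001,0.0315,0,0,0]]
  ]
}}

```text
time_s: 18.82
position: [0.6044, -0.0158, 0.0427]
tcp_rot: [[0.995, 0.098, -0.002], [0.098, -0.995, 0.0], [-0.002, -0.001, -1.0]]
force: [0.2, -0.5, 0.1]
opening: 0.574
grasp_force: 0.0
```

Emit:
{"method": "play_rows", "body": {
  "motion": [
    [[0,0,0,0,0,0],[0,0,0,0,0,0],[0,0,0,0,0,0],[0,0,0,0,0,0],[0,0,0,0,0,0]]
  ],
  "fingers": 0.02
}}

```text
time_s: 19.23
position: [0.6055, -0.0159, 0.0443]
tcp_rot: [[0.995, 0.098, 0.001], [0.098, -0.995, -0.0], [0.001, 0.0, -1.0]]
force: [-0.7, 0.4, 0.5]
opening: 0.383
grasp_force: 30.0
```

```bash
python3 - <<'E'
from go import *
st();rel([.379,.2830,.1],5.7)
E
```

```text
t 19.23 p [ 0.6055 -0.0159  0.0443] yaw 5.64 tilt 0.05 F [-0.7  0.4  0.5] op 33.3 g 30.0 q [-12.  44.  93.   0.  43.  72.]
rel [-0.196  -0.3197 -0.056 ] [ 0.01 -0.05 -0.06] n>= 9.1 0.0
```

Emit:
{"method": "play_rows", "body": {
  "motion": [
    [[0,0,-0.02,0,0,0],[0,0,-0.05,0,0,0],[-0.004,-0.007,-0.075,0,0,0],[-0.015,-0.024,-0.085,0,0,0],[-0.032,-0.052,-0.085,0,0,0],[-0.05,-0.082,-0.085,0,0,0],[-0.068,-0.111,-0.085,0,0,0],[-0.086,-0.14,-0.085,0,0,0]]
  ]
}}

```text
time_s: 19.9
position: [0.5046, 0.1159, 0.129]
tcp_rot: [[0.995, 0.098, -0.0], [0.098, -0.995, 0.0], [-0.0, -0.0, -1.0]]
force: [0.0, 0.4, -2.0]
opening: 0.382
grasp_force: 30.0
```

Emit:
{"method": "play_rows", "body": {
  "motion": [
    [[-0.018,-0.03,0,0,0,0],[-0.036,-0.06,0,0,0,0],[-0.054,-0.09,0,0,0,0],[-0.072,-0.12,0,0,0,0],[-0.09,-0.147,0,0,0,0],[-0.103,-0.168,0,0,0,0],[-0.11,-0.179,0,0,0,0],[-0.11,-0.18,0,0,0,0]]
  ]
}}

```text
time_s: 20.57
position: [0.376, 0.2847, 0.1288]
tcp_rot: [[0.995, 0.102, -0.002], [0.102, -0.995, -0.0], [-0.002, 0.0, -1.0]]
force: [-0.3, 0.6, -2.1]
opening: 0.384
grasp_force: 30.0
```

```bash
python3 - <<'E'
from go import *
st();c=cap('scene','s8.png');st();rel([.379,.283,.0565],5.7)
im=cv2.resize(c['frame'][170:420,250:583],(800,600),interpolation=cv2.INTER_CUBIC);cv2.imwrite('pics/s8c.png',im[:,:,::-1])
E
```

```text
t 20.57 p [0.376  0.2847 0.1288] yaw 5.86 tilt 0.12 F [-0.3  0.6 -2.1] op 33.4 g 30.0 q [ 24.  29. 110.   0.  41. 108.]
t 20.62 p [0.3775 0.2842 0.1289] yaw 5.82 tilt 0.02 F [ 0.6  0.1 -1.4] op 33.2 g 30.0 q [ 23.  29. 110.  -0.  41. 108.]
rel [0.0013 0.0014 0.0724] [0.01 0.02 0.12] n>= 1.7 0.0
```

View pics/s8c.png

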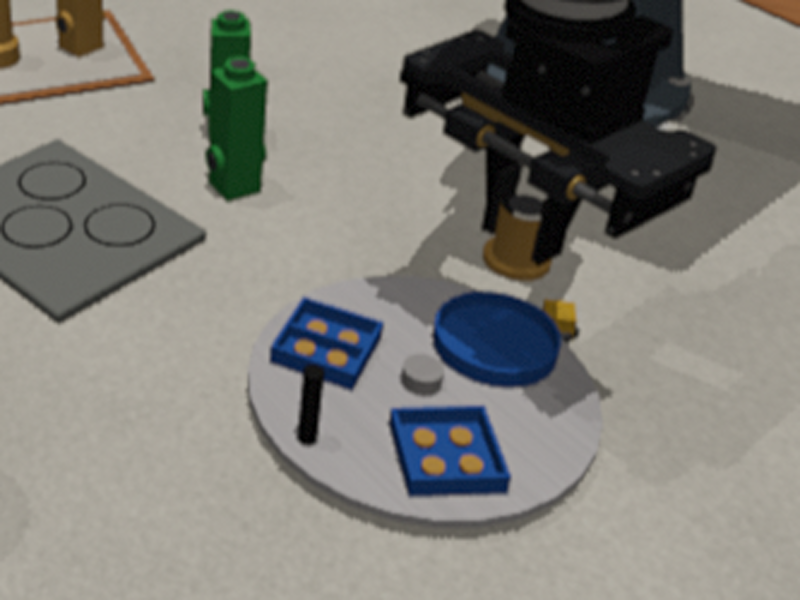

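Emit:
{"method": "play_rows", "body": {
  "motion": [
    [[0.001,0.001,0.012,0,0,0],[0.001,0.001,0.028,0,0,0],[0.001,0.001,0.044,0,0,0],[0.001,0.001,0.057,0,0,0],[0.001,0.001,0.065,0,0,0],[0.001,0.001,0.068,0,0,0],[0.001,0.001,0.07,0,0,0],[0.001,0.001,0.07,0,0,0]]
  ]
}}

```text
time_s: 21.28
position: [0.3803, 0.2822, 0.0588]
tcp_rot: [[0.995, 0.098, 0.0], [0.098, -0.995, 0.0], [0.0, -0.0, -1.0]]
force: [-0.0, -0.1, -1.1]
opening: 0.385
grasp_force: 30.0
```

Emit:
{"method": "play_rows", "body": {
  "motion": [
    [[0,0,0.0005,0,0,0],[0,0,0.001,0,0,0],[0,0,0.0015,0,0,0],[0,0,0.002,0,0,0],[0,0,0.002,0,0,0]]
  ]
}}

```text
time_s: 21.7
position: [0.3799, 0.2825, 0.0571]
tcp_rot: [[0.995, 0.098, 0.0], [0.098, -0.995, 0.0], [0.0, -0.0, -1.0]]
force: [0.2, 0.5, -2.0]
opening: 0.383
grasp_force: 30.0
```

Emit:
{"method": "play_rows", "body": {
  "motion": [
    [[0,0,0.0003,0,0,0],[0,0,0.0006,0,0,0],[0,0,0.0006,0,0,0],[0,0,0.0006,0,0,0]]
  ]
}}

```text
time_s: 22.03
position: [0.3798, 0.2824, 0.0563]
tcp_rot: [[0.995, 0.098, 0.0], [0.098, -0.995, 0.0], [0.0, -0.0, -1.0]]
force: [0.1, 0.5, -0.9]
opening: 0.378
grasp_force: 30.0
```

Emit:
{"method": "play_rows", "body": {
  "motion": [
    [[0,0,0.0003,0,0,0],[0,0,0.0006,0,0,0],[0,0,0.0006,0,0,0],[0,0,0.0006,0,0,0]]
  ]
}}

```text
time_s: 22.37
position: [0.3798, 0.2825, 0.0562]
tcp_rot: [[0.995, 0.098, 0.0], [0.098, -0.995, 0.0], [0.0, -0.0, -1.0]]
force: [-0.2, 0.0, 4.6]
opening: 0.383
grasp_force: 30.0
```

Emit:
{"method": "play_rows", "body": {
  "motion": [
    [[0,0,-0.0003,0,0,0],[0,0,-0.0003,0,0,0],[0,0,-0.0003,0,0,0],[0,0,-0.0003,0,0,0],[0,0,-0.015,0,0,0],[0,0,-0.05,0,0,0],[0,0,-0.09,0,0,0],[0,0,-0.125,0,0,0]]
  ],
  "fingers": 0.05
}}

```text
time_s: 23.03
position: [0.3795, 0.2822, 0.1819]
tcp_rot: [[0.995, 0.098, -0.001], [0.098, -0.995, -0.0], [-0.001, 0.0, -1.0]]
force: [1.2, 0.2, -0.2]
opening: 0.575
grasp_force: 0.0
```

Emit:
{"method": "play_rows", "body": {
  "motion": [
    [[0.006,0.02,-0.01,0,0,0],[0.016,0.05,-0.01,0,0,0],[0.027,0.085,-0.01,0,0,0],[0.038,0.12,-0.01,0,0,0],[0.049,0.155,-0.01,0,0,0],[0.06,0.19,-0.01,0,0,0],[0.071,0.225,-0.01,0,0,0],[0.082,0.26,-0.01,0,0,0]]
  ],
  "fingers": 0.06
}}

```text
time_s: 23.7
position: [0.4872, 0.0299, 0.1905]
tcp_rot: [[0.995, 0.098, -0.0], [0.098, -0.995, 0.0], [-0.0, -0.0, -1.0]]
force: [0.9, 0.4, -0.1]
opening: 0.687
grasp_force: 0.0
```

```bash
python3 wh.py; python3 - <<'E'
from fit import *
from go import *
c=cap('top');d=cap('scene','s9.png')
for n,cc in(('top',c),('scene',d)):
    m=pick(n,cc,'bush',[.38,.282,.045])
    if m is not None: print(n,np.argwhere(m).mean(0),fit('bush',[(cc,m)],(.38,.282),.024))
im=cv2.resize(d['frame'][220:420,330:597],(800,600),interpolation=cv2.INTER_CUBIC);cv2.imwrite('pics/s9c.png',im[:,:,::-1])
rel([.4265,-.3002,.19],13.04)
E
```

```text
t 23.7 p [0.4872 0.0299 0.1905] yaw 5.62 tilt 0.02 F [ 0.9  0.4 -0.1] op 59.8 g 0.0 q [-10.  24. 104.   0.  52.  75.]
[185 241  38  47 728] [0.4899 0.2373] 0.06428165609345352 127.4657793373635
[116 244  47  46 939] [0.4802 0.3503] 0.07153519366378022 -119.3798501429767
[ 150  301   48   50 1165] [0.3805 0.2896] 0.06784150461840598 -5.647675646382339
top [325.59717314 176.12897527] (array([0.3789, 0.2823]), np.float64(0.185))
scene [305.20770289 456.38376891] (array([0.3828, 0.2839]), np.float64(0.126))
rel [-9.170e-02  3.247e-01  1.000e-04] [-0.05  0.1  -7.45] n>= 8.1 1.0
```

View pics/s9c.png

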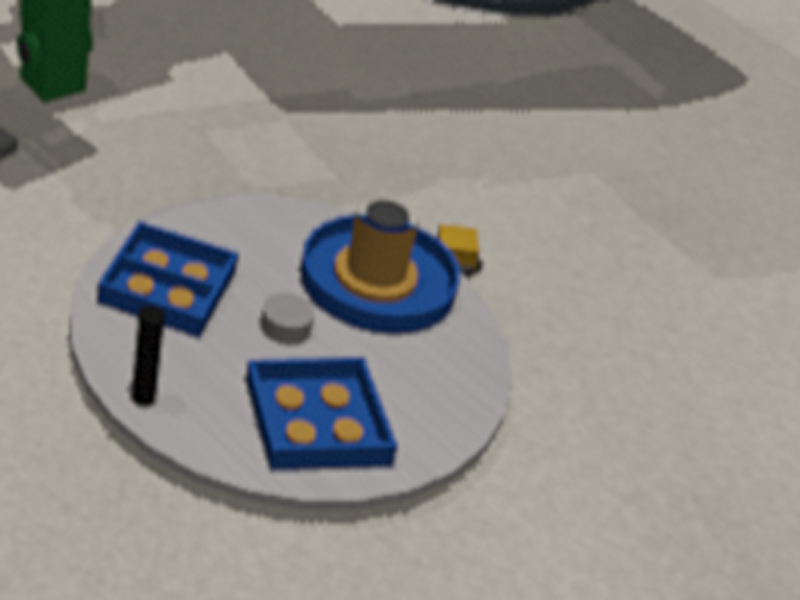

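Emit:
{"method": "play_rows", "body": {
  "motion": [
    [[-0.008,0.03,0,0,0,-1],[-0.018,0.067,0,0,0,-2.4],[-0.029,0.104,0,0,0,-4],[-0.04,0.143,0,0,0,-5.5],[-0.051,0.182,0,0,0,-7],[-0.062,0.221,0,0,0,-7.4],[-0.073,0.26,0,0,0,-7.4],[-0.083,0.295,0,0,0,-7.4]]
  ]
}}

```text
time_s: 24.62
position: [0.4329, -0.2701, 0.1906]
tcp_rot: [[0.974, 0.228, -0.0], [0.228, -0.974, 0.001], [-0.0, -0.001, -1.0]]
force: [0.5, -0.2, -0.3]
opening: 0.691
grasp_force: 0.0
```

Emit:
{"method": "play_rows", "body": {
  "motion": [
    [[-0.004,0.018,0,0,0,0],[-0.006,0.026,0,0,0,0],[-0.006,0.026,0,0,0,0],[-0.006,0.026,0,0,0,0],[-0.006,0.026,0,0,0,0]]
  ]
}}

```text
time_s: 25.03
position: [0.4333, -0.294, 0.1904]
tcp_rot: [[0.974, 0.228, -0.001], [0.228, -0.974, 0.002], [-0.001, -0.002, -1.0]]
force: [-0.2, 0.3, 0.3]
opening: 0.69
grasp_force: 0.0
```

```bash
python3 - <<'E'
from go import *
st();rel([.4265,-.3002,.097],13.04)
E
```

```text
t 25.03 p [ 0.4333 -0.294   0.1904] yaw 13.18 tilt 0.14 F [-0.2  0.3  0.3] op 60.0 g 0.0 q [-46.  26.  99.   0.  54.  30.]
rel [-0.0079  0.0048  0.0934] [-0.13  0.05  0.14] n>= 2.2 0.0
```

Emit:
{"method": "play_rows", "body": {
  "motion": [
    [[-0.004,0.002,0.0,0,0,0],[-0.0075,0.0045,0.01,0,0,0],[-0.0075,0.0045,0.035,0,0,0],[-0.0075,0.0045,0.06,0,0,0],[-0.0075,0.0045,0.082,0,0,0],[-0.0075,0.0045,0.0925,0,0,0],[-0.0075,0.0045,0.0925,0,0,0],[-0.0075,0.0045,0.0925,0,0,0]]
  ]
}}

```text
time_s: 25.7
position: [0.4269, -0.3024, 0.0977]
tcp_rot: [[0.974, 0.226, -0.001], [0.226, -0.974, 0.001], [-0.001, -0.001, -1.0]]
force: [-0.4, -0.8, -0.4]
opening: 0.686
grasp_force: 0.0
```

```bash
python3 - <<'E'
from go import *
st();rel([.4265,-.3002,.097],13.04)
E
```

```text
t 25.7 p [ 0.4269 -0.3024  0.0977] yaw 13.06 tilt 0.08 F [-0.4 -0.8 -0.4] op 59.7 g 0.0 q [-48.  35. 103.   0.  42.  29.]
rel [ 0.0001 -0.0022  0.0007] [-0.07  0.04  0.02] n>= 0.1 0.0
```

Emit:
{"method": "play_rows", "body": {
  "motion": [
    [[0,0,0,0,0,0],[0,0,0,0,0,0],[0,0,0,0,0,0],[0,0,0,0,0,0],[0,0,0,0,0,0],[0,0,0,0,0,0]]
  ],
  "fingers": 0.02
}}

```text
time_s: 26.2
position: [0.4271, -0.3026, 0.0988]
tcp_rot: [[0.974, 0.226, 0.0], [0.226, -0.974, -0.0], [0.0, 0.0, -1.0]]
force: [-0.9, 1.8, 4.7]
opening: 0.414
grasp_force: 29.9
```

```bash
python3 - <<'E'
from go import *
st();rel([.544,.0125,.103],13.04)
E
```

```text
t 26.2 p [ 0.4271 -0.3026  0.0988] yaw 13.04 tilt 0.01 F [-0.9  1.8  4.7] op 36.0 g 29.9 q [-48.  35. 103.   0.  42.  29.]
rel [ 0.185  -0.2806 -0.0042] [ 0.01 -0.01 -0.  ] n>= 8.1 0.0
```

Emit:
{"method": "play_rows", "body": {
  "motion": [
    [[0,0,-0.015,0,0,0],[0,0,-0.04,0,0,0],[0.007,-0.01,-0.06,0,0,0],[0.019,-0.029,-0.066,0,0,0],[0.036,-0.054,-0.066,0,0,0],[0.055,-0.083,-0.066,0,0,0],[0.074,-0.112,-0.066,0,0,0],[0.093,-0.141,-0.066,0,0,0]]
  ]
}}

```text
time_s: 26.87
position: [0.4855, -0.1429, 0.1636]
tcp_rot: [[0.974, 0.225, -0.001], [0.225, -0.974, 0.001], [-0.001, -0.001, -1.0]]
force: [0.2, -0.3, -4.3]
opening: 0.411
grasp_force: 29.9
```

Emit:
{"method": "play_rows", "body": {
  "motion": [
    [[0.019,-0.029,0,0,0,0],[0.038,-0.058,0,0,0,0],[0.056,-0.085,0,0,0,0],[0.072,-0.11,0,0,0,0],[0.084,-0.128,0,0,0,0],[0.091,-0.139,0,0,0,0],[0.092,-0.14,0,0,0,0],[0.092,-0.14,0,0,0,0]]
  ]
}}

```text
time_s: 27.53
position: [0.5435, 0.013, 0.1636]
tcp_rot: [[0.974, 0.227, -0.001], [0.227, -0.974, -0.0], [-0.001, 0.0, -1.0]]
force: [-0.9, -0.5, -4.9]
opening: 0.412
grasp_force: 29.9
```

Emit:
{"method": "play_rows", "body": {
  "motion": [
    [[0,0,0.015,0,0,0],[0,0,0.035,0,0,0],[0,0,0.05,0,0,0],[0,0,0.057,0,0,0],[0,0,0.0575,0,0,0],[0,0,0.058,0,0,0],[0,0,0.058,0,0,0]]
  ]
}}

```text
time_s: 28.12
position: [0.5445, 0.0119, 0.1067]
tcp_rot: [[0.974, 0.225, 0.001], [0.225, -0.974, -0.001], [0.001, 0.001, -1.0]]
force: [-0.1, 0.4, -4.2]
opening: 0.411
grasp_force: 30.0
```

```bash
python3 - <<'E'
from go import *
st();rel([.544,.0126,.1047],13.04)
E
```

```text
t 28.12 p [0.5445 0.0119 0.1067] yaw 13.0 tilt 0.08 F [-0.1  0.4 -4.2] op 35.8 g 30.0 q [-10.  35. 100.  -0.  44.  67.]
rel [-0.0003 -0.0008  0.002 ] [ 0.05 -0.07 -0.04] n>= 0.1 0.0
```

Emit:
{"method": "play_rows", "body": {
  "motion": [
    [[0,0,0.0007,0,0,0],[0,0,0.0014,0,0,0],[0,0,0.0014,0,0,0],[0,0,0.0014,0,0,0]]
  ]
}}

```text
time_s: 28.45
position: [0.544, 0.0128, 0.1051]
tcp_rot: [[0.974, 0.226, 0.0], [0.226, -0.974, -0.0], [0.0, 0.0, -1.0]]
force: [0.2, 0.0, -4.9]
opening: 0.41
grasp_force: 30.0
```

Emit:
{"method": "play_rows", "body": {
  "motion": [
    [[0,0,0.0006,0,0,0],[0,0,0.0006,0,0,0],[0,0,0.0006,0,0,0]]
  ]
}}

```text
time_s: 28.7
position: [0.5442, 0.0128, 0.1046]
tcp_rot: [[0.974, 0.226, 0.001], [0.226, -0.974, -0.0], [0.001, 0.0, -1.0]]
force: [-0.3, 1.2, 0.9]
opening: 0.408
grasp_force: 30.0
```

Emit:
{"method": "play_rows", "body": {
  "motion": [
    [[0,0,0,0,0,0],[0,0,0,0,0,0],[0,0,0,0,0,0],[0,0,0,0,0,0],[0,0,-0.02,0,0,0],[0,0,-0.055,0,0,0],[0,0,-0.085,0,0,0],[0,0,-0.085,0,0,0]]
  ],
  "fingers": 0.06
}}

```text
time_s: 29.37
position: [0.5479, 0.0122, 0.1947]
tcp_rot: [[0.974, 0.226, 0.012], [0.226, -0.974, -0.002], [0.011, 0.005, -1.0]]
force: [1.0, -0.6, 0.0]
opening: 0.688
grasp_force: 0.0
```

Emit:
{"method": "play_rows", "body": {
  "motion": [
    [[-0.01,0.028,0,0,0,0],[-0.022,0.065,0,0,0,0],[-0.034,0.103,0,0,0,0],[-0.047,0.141,0,0,0,0],[-0.06,0.179,0,0,0,0],[-0.073,0.217,0,0,0,-0.5],[-0.085,0.253,0,0,0,-1],[-0.095,0.283,0,0,0,-1]]
  ]
}}

```text
time_s: 30.03
position: [0.5146, -0.2873, 0.1887]
tcp_rot: [[0.97, 0.242, 0.0], [0.242, -0.97, -0.001], [-0.0, 0.001, -1.0]]
force: [-0.0, -0.5, 0.4]
opening: 0.692
grasp_force: 0.0
```

Emit:
{"method": "play_rows", "body": {
  "motion": [
    [[-0.008,0.022,0,0,0,0],[-0.0105,0.0325,0,0,0,0],[-0.0105,0.0325,0,0,0,0],[-0.0105,0.0325,0,0,0,0]]
  ]
}}

```text
time_s: 30.37
position: [0.5126, -0.3177, 0.1886]
tcp_rot: [[0.97, 0.242, -0.001], [0.242, -0.97, 0.002], [-0.0, -0.002, -1.0]]
force: [0.3, 0.1, -0.7]
opening: 0.689
grasp_force: 0.0
```

```bash
python3 - <<'E'
from go import *
st();rel([.5127,-.3182,.0975],14.04)
from fit import *
c=cap('top');st()
m=pick('top',c,'manifold',[.544,.0126,.07]);print(fit('manifold',[(c,m)],(.543,.0125),.012,[np.radians(13)]))
E
```

```text
t 30.37 p [ 0.5126 -0.3177  0.1886] yaw 14.0 tilt 0.11 F [ 0.3  0.1 -0.7] op 59.9 g 0.0 q [-42.  32.  88.   0.  60.  34.]
rel [0.     0.0007 0.0911] [-0.11  0.03 -0.04] n>= 2.2 0.0
t 30.42 p [ 0.5126 -0.3167  0.1886] yaw 14.08 tilt 0.13 F [-0.5  1.1  0.5] op 59.9 g 0.0 q [-42.  32.  88.   0.  60.  34.]
(array([5.42200e-01, 1.29000e-02, 1.34036e+01]), np.float64(0.058))
```

Manifold is back within 1 mm. Now the coupling.

Emit:
{"method": "play_rows", "body": {
  "motion": [
    [[0,0.0005,0.015,0,0,0],[0,0.0005,0.04,0,0,0],[0,0.0005,0.065,0,0,0],[0,0.0005,0.083,0,0,0],[0,0.0005,0.09,0,0,0],[0,0.0005,0.09,0,0,0],[0,0.0005,0.09,0,0,0]]
  ]
}}

```text
time_s: 31.05
position: [0.5136, -0.318, 0.0995]
tcp_rot: [[0.97, 0.244, 0.0], [0.244, -0.97, 0.0], [0.0, -0.0, -1.0]]
force: [0.2, 0.3, -0.4]
opening: 0.69
grasp_force: 0.0
```

Emit:
{"method": "play_rows", "body": {
  "motion": [
    [[0,0,0,0,0,0],[0,0,0,0,0,0],[0,0,0,0,0,0],[0,0,0,0,0,0],[0,0,0,0,0,0],[0,0,0,0,0,0]]
  ],
  "fingers": 0.02
}}

```text
time_s: 31.55
position: [0.5131, -0.319, 0.0996]
tcp_rot: [[0.97, 0.242, 0.0], [0.242, -0.97, -0.0], [0.0, 0.0, -1.0]]
force: [-0.3, 0.5, 2.5]
opening: 0.387
grasp_force: 30.0
```

```bash
python3 - <<'E'
from go import *
st();rel([.5608,-.0772,.105],14.04)
E
```

```text
t 31.55 p [ 0.5131 -0.319   0.0996] yaw 14.03 tilt 0.02 F [-0.3  0.5  2.5] op 33.7 g 30.0 q [-42.  39.  92.   0.  49.  34.]
rel [ 0.1049 -0.223  -0.0054] [ 0.01 -0.02 -0.01] n>= 5.9 0.0
```

Emit:
{"method": "play_rows", "body": {
  "motion": [
    [[0,0,-0.015,0,0,0],[0,0,-0.04,0,0,0],[0.006,-0.012,-0.06,0,0,0],[0.016,-0.034,-0.066,0,0,0],[0.03,-0.064,-0.066,0,0,0],[0.045,-0.096,-0.066,0,0,0],[0.06,-0.128,-0.066,0,0,0],[0.075,-0.159,-0.066,0,0,0]]
  ]
}}

```text
time_s: 32.22
position: [0.5463, -0.1447, 0.1643]
tcp_rot: [[0.97, 0.242, -0.002], [0.242, -0.97, 0.001], [-0.002, -0.002, -1.0]]
force: [0.8, -0.2, -3.6]
opening: 0.386
grasp_force: 30.0
```

Emit:
{"method": "play_rows", "body": {
  "motion": [
    [[0.014,-0.03,0,0,0,0],[0.024,-0.051,0,0,0,0],[0.029,-0.062,0,0,0,0],[0.03,-0.064,0,0,0,0],[0.03,-0.064,0,0,0,0],[0.03,-0.064,0.015,0,0,0],[0.03,-0.064,0.035,0,0,0],[0.03,-0.064,0.048,0,0,0]]
  ]
}}

```text
time_s: 32.88
position: [0.5604, -0.0792, 0.116]
tcp_rot: [[0.971, 0.241, -0.001], [0.241, -0.971, -0.001], [-0.001, 0.001, -1.0]]
force: [-0.2, -0.0, -4.0]
opening: 0.384
grasp_force: 30.0
```

Emit:
{"method": "play_rows", "body": {
  "motion": [
    [[0,0,0.006,0,0,0],[0,0,0.009,0,0,0],[0,0,0.01,0,0,0],[0,0,0.011,0,0,0],[0,0,0.0115,0,0,0],[0,0,0.0115,0,0,0]]
  ]
}}

```text
time_s: 33.38
position: [0.5613, -0.0775, 0.1063]
tcp_rot: [[0.97, 0.242, 0.001], [0.242, -0.97, -0.001], [0.001, 0.001, -1.0]]
force: [1.3, -0.3, -4.1]
opening: 0.388
grasp_force: 30.0
```

```bash
python3 - <<'E'
from go import *
st();rel([.5608,-.0772,.1055],14.04)
E
```

```text
t 33.38 p [ 0.5613 -0.0775  0.1063] yaw 14.03 tilt 0.08 F [ 1.3 -0.3 -4.1] op 33.7 g 30.0 q [-19.  36.  97.  -0.  46.  57.]
rel [-0.0004 -0.0004  0.0008] [ 0.05 -0.07 -0.01] n>= 0.0 0.0
```

Emit:
{"method": "play_rows", "body": {
  "motion": [
    [[0,0,0.0005,0,0,0],[0,0,0.0006,0,0,0],[0,0,0.0006,0,0,0],[0,0,0.0006,0,0,0]]
  ]
}}

```text
time_s: 33.72
position: [0.5613, -0.0772, 0.1056]
tcp_rot: [[0.97, 0.243, 0.001], [0.243, -0.97, -0.0], [0.001, 0.001, -1.0]]
force: [0.3, -1.5, -0.6]
opening: 0.385
grasp_force: 30.0
```

Emit:
{"method": "play_rows", "body": {
  "motion": [
    [[0,0,0.0003,0,0,0],[0,0,0.0003,0,0,0],[0,0,0.0003,0,0,0]]
  ]
}}

```text
time_s: 33.97
position: [0.5613, -0.0772, 0.1056]
tcp_rot: [[0.97, 0.243, 0.001], [0.243, -0.97, -0.0], [0.001, 0.001, -1.0]]
force: [-0.8, 0.8, 5.2]
opening: 0.381
grasp_force: 30.0
```

Contact; release, lift straight and back away toward the right.

Emit:
{"method": "play_rows", "body": {
  "motion": [
    [[0,0,-0.0003,0,0,0],[0,0,-0.0003,0,0,0],[0,0,-0.0003,0,0,0],[0,0,-0.0003,0,0,0],[0,0,-0.015,0,0,0],[0,0,-0.05,0,0,0],[0,0,-0.085,0,0,0],[0,0,-0.11,0,0,0]]
  ],
  "fingers": 0.06
}}

```text
time_s: 34.63
position: [0.5615, -0.0774, 0.2169]
tcp_rot: [[0.97, 0.243, 0.002], [0.243, -0.97, -0.001], [0.002, 0.001, -1.0]]
force: [-0.0, -0.4, 0.5]
opening: 0.683
grasp_force: 0.0
```

Emit:
{"method": "play_rows", "body": {
  "motion": [
    [[-0.01,0.02,0,0,0,0],[-0.02,0.05,0,0,0,0],[-0.03,0.085,0,0,0,0],[-0.04,0.12,0,0,0,0],[-0.05,0.15,0,0,0,0],[-0.06,0.18,0,0,0,0],[-0.07,0.2,0,0,0,0],[-0.07,0.2,0,0,0,0]]
  ]
}}

```text
time_s: 35.3
position: [0.5408, -0.2934, 0.2144]
tcp_rot: [[0.971, 0.238, 0.001], [0.238, -0.971, -0.003], [-0.0, 0.003, -1.0]]
force: [0.4, -0.1, 0.1]
opening: 0.69
grasp_force: 0.0
```

```bash
python3 wh.py; python3 - <<'E'
from fit import *
c=cap('top','t10.png');cap('scene','s10.png')
for k,xy,z in(('coupling',(.561,-.0768),.012),('manifold',(.543,.0125),.012),('bush',(.38,.282),.024)):
    m=pick('top',c,k,[*xy,z+.05]);print(k,fit(k,[(c,m)],xy,z,[np.radians(13)]if k=='manifold' else(0,)))
E
```

```text
t 35.3 p [ 0.5408 -0.2934  0.2144] yaw 13.77 tilt 0.17 F [ 0.4 -0.1  0.1] op 60.0 g 0.0 q [-39.  31.  85.  -0.  64.  37.]
[185 241  48  47 974] [0.4873 0.2292] 0.06909694400692137 121.42608130238884
[116 244  47  46 929] [0.4802 0.3505] 0.07169482839328833 -119.34228417535164
[ 150  301   51   50 1354] [0.3791 0.284 ] 0.06927468527331368 -0.9634180776612027
coupling (array([ 0.5612, -0.0772]), np.float64(0.046))
manifold (array([ 0.5422,  0.0129, 12.0397]), np.float64(0.067))
bush (array([0.3789, 0.2817]), np.float64(0.334))
```

View pics/s10.png

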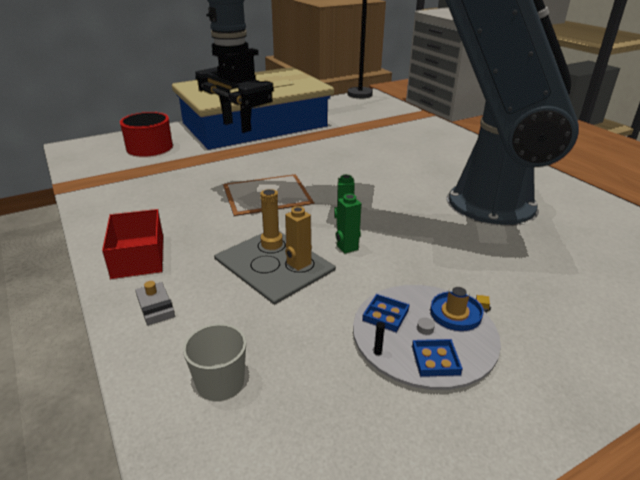

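The picture shows both fittings upright on the stand (around (270,220) and (298,240)) and the bush in the round dish at (457,303) by the pointer. The arm is clear.

```bash
python3 -c "
from rig import bot
print(bot.hand_in())"
```

```text
the job is handed in; nothing more can be done
None
```

The job is handed in, though no verdict came back: by the last pictures both tall fittings are upright within about 1 mm of their starting places, the bush stands upright in the round dish, and the wheel is within about 1° of the pointer.

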